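# Seat a lens retaining ring with a two-pin spanner

## Task

Take the two-pin spanner from its wooden rest, feel its pins into the two holes of the retaining ring down in the mouth of the clamped lens, and turn the ring clockwise until it is fully home and nipped up to about 0.4 N m - clearly more than its running drag, but never 0.7 N m, and never loading the lens with more than 30 N. Then put the spanner back in its rest with the pins in the slot and the bar flat, let go of it, and leave everything else on the counter where it is.

Things in the scene. Friction and masses are not known exactly. Their poses are not given: they have to be found in the camera images.
- lens: Grey lens barrel standing upright, 94 mm across, rim 120 mm above the counter, gripped in a round steel clamp base 140 mm across, all fixed to the counter. Origin: on its axis at counter height; z up; a black clamp knob juts out on its -x side, to 86 mm from the axis.
- lens_mouth (a point): On the lens's axis, level with the rim (120 mm up), same axes as the lens. The mouth is 82 mm wide inside. The retaining ring lies in it with its top 8 mm below the rim.
- ring_level (a point): On the lens's axis, 8 mm below the rim: rest height of the top face of the bare metal retaining ring (44 mm inside, 76 mm outside). It has two blind round holes, 7 mm wide, 6 mm deep, chamfered 1 mm, opposite each other on a 60 mm circle. The ring rides on a spring: it yields downwards from about 2 N, 1.5 N more per mm, is hard after 4 mm, and rises again. (Lens axes: does not turn.)
- ring (a joint): Turn of the ring in its thread, rad, growing clockwise seen from above (tightening). 1.2 = hard end, fully home; starts at 0.15 to 0.5. Running drag about 0.15 N m; stays where left. The line through its holes lies at lens yaw + pi/2 - this angle (counter-clockwise from world x), plus an unknown offset within +-0.3 rad, fixed for the run: the holes must be seen or felt for.
- gasket (a joint): Elastic wind-up of the gasket under the ring, rad, clockwise positive = clockwise torque on the ring / (5 N m per rad): 0 unloaded, about 0.03 while the ring turns, 0.08 at 0.4 N m. The ring turns with it and springs back with it.
- spanner_grip (a point): Centre of the loose two-pin spanner's handle (about 0.2 kg). Handle: upright black block, 16 mm along x, 28 mm along y, 52 mm high; grip it from above across its x faces. Below: steel cross-bar 24 mm along x, 76 mm along y, top 26 mm and underside 36 mm below this point. z up. The same after a half turn.
- spanner_foot (a point): Point of the spanner half-way between its two pin tips, 58 mm straight under spanner_grip, same axes. The pins are round, steel, 4 mm thick, 60 mm apart along y, and stick out 22 mm below the cross-bar.
- rest_top (a point): Centre of the top (30 mm above the counter) of the dark wooden spanner rest, fixed, 44 mm along x, 90 mm along y. A slot along y, 12 mm wide, 72 mm long, 26 mm deep, opens in its top: the spanner's pins hang in it and its bar lies flat on the top, spanner_grip then 36 mm above this point. z up.
- mount_ring_a: Bystander: nickel mounting ring, 56 mm across, 9 mm high, flat between lens and rest; origin at the centre of its underside.
- mount_ring_b: Bystander: nickel mounting ring, 60 mm across, 12 mm high, off to the right; origin at the centre of its underside.
- filter_tin: Bystander: round glossy filter tin, 74 mm across, 24 mm high; origin at the centre of its underside.
- test_disc: Bystander: clear glass test disc, 60 mm across, 8 mm thick; origin at the centre of its underside.
- lens_cap: Bystander: black lens cap, 82 mm across, 12 mm high; origin at the centre of its underside.
- tripod_foot: Bystander: black steel tripod foot, 90 x 40 mm, 50 mm high; origin at the centre of its underside.
- telephoto: Bystander: grey telephoto lens standing loose, 84 mm across, 150 mm high; origin at the centre of its underside.

How it is judged:
By the outcome, as a careful person would: the job done as asked, in the order asked, and still so for the second after the job is handed in, with the robot touching nothing.
It also fails if it takes over 72 s, if anything falls off the work surface, if the arm or the gripper's body presses on something with over 40 N, if the wrist force passes 120 N, or if a joint passes its speed limit or range.

## Robot

A 6-joint arm with a two-finger parallel gripper is mounted at the origin on the work surface. World frame = base frame: x ahead of the robot, y to its left, z up, the work surface at z = 0. Lengths are in m, angles in rad, forces in N, time in s.
With the tool pointing down it reaches from about 0.225 to 0.875 m from the base axis. Payload 3.4 kg.
Tool frame: the origin (TCP) lies on the centre line of the jaws, within the pads' length; the fingertips stand 19 mm ahead of it and the grasp point (between the pads) is the TCP; z points along the fingers, y is the line along which they close (so a half turn about z gives the same grasp; the last joint's range is limited). The gripper opens to 85 mm and grips with 20 to 120 N. Pads are 22 mm wide; open, the fingers measure 114 mm over their backs; the gripper's body (76 mm by 85 mm) begins 54 mm behind the grasp point. The pads swing forward as they close: fully open they stand 13 mm farther back than shut.
Start: joints at [-1.249, 0.276, 1.505, -0, 1.361, -0.121], TCP at [0.246, -0.52, 0.25] pointing down, gripper open.
Joint ranges: [-2.89, 2.89], [-0.75, 2.08], [0.22, 2.7], [-1.18, 4.32], [0.11, 2.71], [-2.7, 2.7]. Speed limits (rad/s): [2.57, 2.57, 3.14, 3.14, 3.14, 3.14].

## Interface

Orientations are given as a 3x3 rotation matrix whose columns are the frame's x, y, z axes.
In Python, from workcell import bot, capture, calibration gives the robot as it stands.
- The arm moves only by the shell command python3 -m pendant 'ROWS'. ROWS is JSON, a list of rows, each a list of 7 numbers: the closure, from -1 (fully open) to 1 (shut), then the shift along the tool's x, y, z in m, then the turn, a rotation vector about the tool's x, y, z in degrees. In form: [[gripper, x, y, z, rx, ry, rz], ...]. A call has 1 to 8 rows; each row shifts and turns the commanded pose from where the row before left it, along the tool's axes as they then stand; what a row does not reach is not made up. A row lasts 1/10 s, in which the tool goes at most 50 mm and 8.59 degrees, less where a joint would pass 70% of its speed; a pose out of reach is approached as far as the arm can. A call is refused whole if a number of a shift passes 0.05 or a number of a turn 8.59, either way. A call with a gripper value outside its range is refused whole. The fingers move at their own pace and stop on an object; the grip force is fixed at half the most. Time passes only in rows, so rows that do not move let the fingers close. It gives the time, the measured TCP pose, the force, the opening and the grip force at its end, in the units of the state.
- bot.get_obs(): the state, without advancing time (a new reading comes with each control period).
- capture(name): name is "side" or "top"; returns the picture (400x640x3 uint8, red, green, blue); there is no depth.
- calibration(name): a dict with "fx", "fy", "cx", "cy" (pixels), "R" (3x3) and "t" (3): a world point X has camera coordinates R X + t. Camera axes: x right, y down, z forward; pixel columns grow to the right and rows downward; lengths in m; the calibration is good to about 2 mm. A picture is of the moment at which its call begins. calibration takes no time and is no camera call.
- bot.job_done(): hands the job in; it is judged then, once.
The state is a dict: "clock": time; "joint_pos": joint angles; "dq": joint speeds; "tau": joint torques, N m; "tcp_pos": TCP position; "tcp_rot": TCP orientation; "contact_force": force on the tool from outside, world axes, zero at the start; "wrist_torque": the same for the moment, N m; "width": finger opening in m; "finger_force": force on a finger pad.
Only numpy, scipy, OpenCV 4.12 (cv2) and the standard library are available. Lean on these libraries where they do the work, as an engineer would, in place of code of your own. Each camera call takes 0.05 s, during which the arm holds its last target. There are 200 camera calls.

## Working session

There is one attempt and no reset: what is moved stays moved. The work goes in short steps, Python scripts to look and compute and a shell command to move; the robot and the scene stay as the last step left them, time stands still between calls to the robot, and variables do not carry over. Pictures are saved under pics/ and viewed, at most 10 in all, crops included, and the job is handed in when it is done.

```bash
mkdir -p pics; ls; python3 - <<'E'
from workcell import bot,capture,calibration
import cv2,numpy as np
for n in("top","side"):
    im=capture(n);cv2.imwrite(f"pics/{n}0.png",im[:,:,::-1]);print(n,calibration(n))
print(bot.get_obs())
E
```

```text
pics
top {'fx': 373.58641900832794, 'fy': 373.58641900832794, 'cx': 322.5014230345609, 'cy': 197.3978278991289, 'R': array([[-0.01458172, -0.99986161, -0.00800869],
       [-0.99272559,  0.01543406, -0.11940557],
       [ 0.11951266,  0.00620929, -0.99281326]]), 't': array([-0.01384766,  0.60048623,  1.092201  ])}
side {'fx': 443.0458516958058, 'fy': 443.0458516958058, 'cx': 319.85348090541754, 'cy': 206.50727134117307, 'R': array([[ 0.99579466, -0.09032428, -0.0153143 ],
       [-0.0804711 , -0.78247826, -0.61745621],
       [ 0.04378818,  0.61609196, -0.78645616]]), 't': array([-0.61989146,  0.0611883 ,  1.14091208])}
{'clock': 0.1, 'joint_pos': array([-1.24901326e+00,  2.76544265e-01,  1.50602708e+00,  2.61529824e-05,
        1.36072934e+00, -1.21000200e-01]), 'dq': array([-0.00043385, -0.00323151, -0.00242302,  0.00126613, -0.00068159,
        0.00130458]), 'tau': array([ 2.07017423e-03, -4.17698514e+01, -2.46404761e+01,  8.85436322e-06,
        5.77435727e-03, -9.10496212e-07]), 'tcp_pos': array([ 0.24621971, -0.51911047,  0.24951088]), 'tcp_rot': array([[ 9.03565064e-01,  4.28450590e-01, -5.15914719e-04],
       [ 4.28450838e-01, -9.03563627e-01,  1.62845350e-03],
       [ 2.31550088e-04, -1.69245778e-03, -9.99998541e-01]]), 'contact_force': array([ 0.21269414,  0.16295099, -0.02794806]), 'wrist_torque': array([-2.29592826e-02,  8.73361888e-03,  8.87410437e-05]), 'finger_force': 0.0, 'width': 0.0856951222963147}
```

View pics/top0.png

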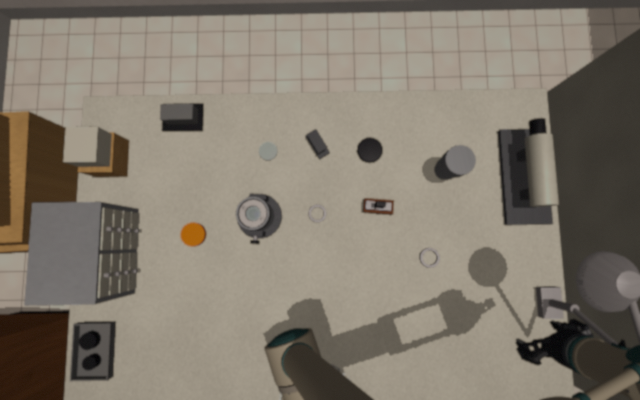

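View pics/side0.png

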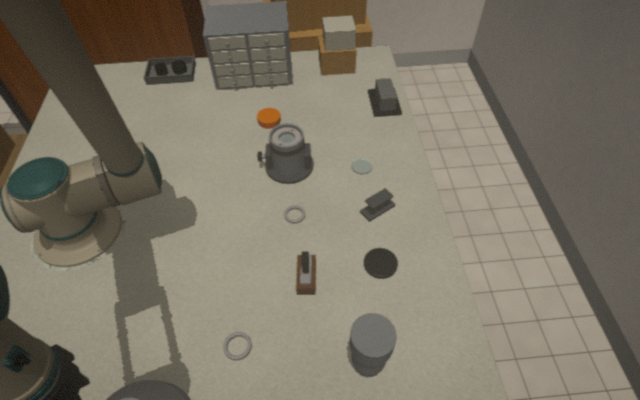

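The top picture shows the lens mouth near (254,213), its knob at (255,241), and the rest with the spanner near (378,206). In the side picture the lens is near (287,140) and the rest near (306,272). Next I'll enlarge these areas.

```bash
python3 - <<'E'
import cv2,numpy as np
t=cv2.imread("pics/top0.png");s=cv2.imread("pics/side0.png")
def c(im,x,y,w,h,f):
    return cv2.resize(im[y:y+h,x:x+w],(400,300),interpolation=cv2.INTER_CUBIC)
m=np.vstack([np.hstack([c(t,228,190,64,48,0),c(t,354,187,48,36,0)]),np.hstack([c(s,250,115,80,60,0),c(s,266,240,80,60,0)])])
cv2.imwrite("pics/m1.png",m)
E
```

```text
(no output)
```

View pics/m1.png

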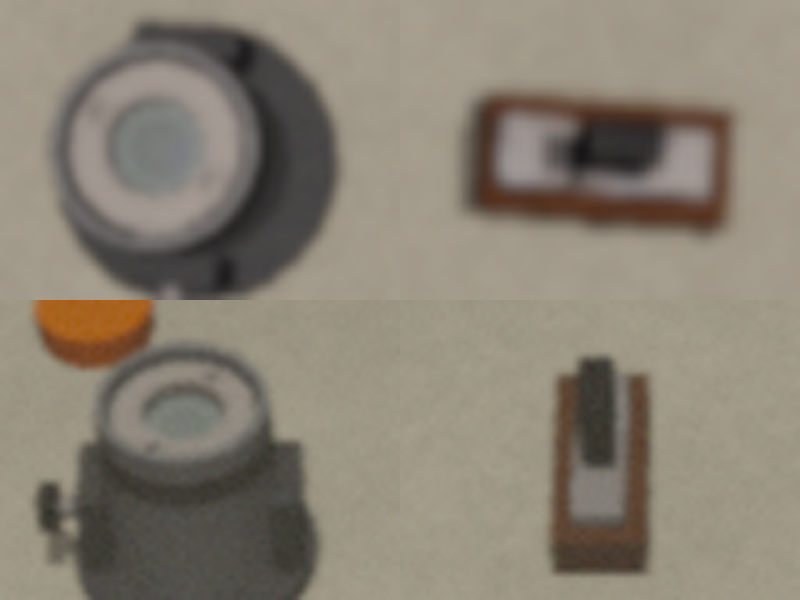

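The lens crop shows the ring holes at about (243.1,207.5) and (260.4,218.4) in top, and (291.6,130) and (279.6,144) in side. The rest's bar is centred near (378.3,205.2) in top, and the top of the rest near (306,271.2) in side.

```bash
cat > h.py <<'E'
import numpy as np
from workcell import bot,capture,calibration
def pt(n,u,v,z):
    c=calibration(n);R=c['R'];o=-R.T@c['t']
    d=R.T@np.array([(u-c['cx'])/c['fx'],(v-c['cy'])/c['fy'],1]);return (o+d*(z-o[2])/d[2])
E
python3 - <<'E'
from h import *
np.set_printoptions(precision=4,suppress=True)
A=lambda s,*a:print(s,pt(*a))
a,b=pt('top',243.1,207.5,.112),pt('top',260.4,218.4,.112);print('holes top',a,b,(a+b)/2,np.linalg.norm(a-b),np.arctan2(*(a-b)[1::-1]))
a,b=pt('side',291.6,130,.112),pt('side',279.6,144,.112);print('holes side',a,b,(a+b)/2,np.linalg.norm(a-b),np.arctan2(*(a-b)[1::-1]))
A('rim top','top',252.5,213.1,.12);A('ring in side','side',286.2,136.8,.112)
A('knob','top',255,241,.04)
A('bar top','top',378.3,205.2,.04);A('rest side','side',306,271.2,.03)
T=lambda x,y:(354+(x-400+.5)/8.333-.5,187+(y+.5)/8.333-.5)
S=lambda x,y:(266+(x-400+.5)/5-.5,240+(y-300+.5)/5-.5)
q=[pt('top',*T(*p),.04) for p in((497,110),(718,122),(710,200),(495,187))]
print('bar',np.mean(q,0),[np.linalg.norm(q[i]-q[i-1]) for i in range(4)],[np.arctan2(*(q[i]-q[i-1])[1::-1]) for i in range(4)])
q=[pt('side',*S(*p),.03) for p in((553,543),(648,543),(648,375),(558,375))]
print('rest',np.mean(q,0),[np.linalg.norm(q[i]-q[i-1]) for i in range(4)],[np.arctan2(*(q[i]-q[i-1])[1::-1]) for i in range(4)])
q=[pt('side',*S(*p),.092) for p in((580,357),(613,357))]
print('handle far edge',q)
E
```

```text
holes top [0.5659 0.2002 0.112 ] [0.5345 0.1513 0.112 ] [0.5502 0.1758 0.112 ] 0.05805637781660656 0.9996248549385415
holes side [0.5653 0.1962 0.112 ] [0.5311 0.1454 0.112 ] [0.5482 0.1708 0.112 ] 0.061239231957217505 0.9780181911075173
rim top [0.5491 0.172  0.12  ]
ring in side [0.5496 0.171  0.112 ]
knob [0.4724 0.1795 0.04  ]
bar top [ 0.5736 -0.1898  0.04  ]
rest side [ 0.5732 -0.1952  0.03  ]
bar [ 0.5738 -0.1894  0.04  ] [np.float64(0.02787189595809005), np.float64(0.07957124387860091), np.float64(0.028382547198138167), np.float64(0.07720151462587059)] [np.float64(-0.05398435657351771), np.float64(-1.640971342412054), np.float64(3.003726075449968), np.float64(1.4948014105179634)]
rest [ 0.5731 -0.1945  0.03  ] [np.float64(0.08846677683879699), np.float64(0.04271181899527418), np.float64(0.0884026674037869), np.float64(0.04268529846723809)] [np.float64(-1.6550777669570385), np.float64(-0.0984942853934817), np.float64(1.4868257736346477), np.float64(3.041587359481178)]
handle far edge [array([ 0.567 , -0.1789,  0.092 ]), array([ 0.5816, -0.1804,  0.092 ])]
```

```bash
cat >> h.py <<'E'
np.set_printoptions(precision=4,suppress=True)
def go(x,y,z,phi=None):
    o=bot.get_obs();R=o['tcp_rot'];d=R.T@(np.array([x,y,z])-o['tcp_pos'])
    ph=np.arctan2(R[1,1],R[0,1])
    print('t %.1f'%o['clock'],'tcp',o['tcp_pos'],'phi %.4f'%ph,'tool d mm',d*1000, 'F',o['contact_force'],'M',o['wrist_torque'],'w %.4f'%o['width'],'q6 %.2f'%o['joint_pos'][5])
    if phi is not None: print('rz deg %.2f'%np.degrees(ph-phi))
E
python3 -m pendant '[[-1,0,0,0,0,0,-8.58],[-1,0,0,0,0,0,-8.58],[-1,0,0,0,0,0,-8.58],[-1,0,0,0,0,0,-8.58],[-1,0,0,0,0,0,-8.58],[-1,0,0,0,0,0,-8.58],[-1,0,0,0,0,0,-8.58]]'
python3 -c "
from h import *
go(.5735,-.192,.16,-.085)"
```

```text
clock: 0.8
tcp_pos: [0.2463, -0.5192, 0.2498]
tcp_rot: [[0.073, 0.997, -0.0], [0.997, -0.073, 0.001], [0.001, -0.0, -1.0]]
contact_force: [0.4, -0.4, -0.5]
width: 0.0853
finger_force: 0.0
t 0.8 tcp [ 0.2463 -0.5192  0.2498] phi -0.0735 tool d mm [350.3081 302.3395  90.0043] F [ 0.4107 -0.3657 -0.4584] M [ 0.0288 -0.0007  0.0001] w 0.0853 q6 -1.18
rz deg 0.66
```

```bash

python3 -m pendant '[[-1,0.037,0.032,0.003,0,0,0.66],[-1,0.037,0.032,0.005,0,0,0],[-1,0.037,0.032,0.005,0,0,0],[-1,0.037,0.032,0.005,0,0,0],[-1,0.037,0.032,0.005,0,0,0],[-1,0.037,0.032,0.005,0,0,0],[-1,0.037,0.032,0.005,0,0,0],[-1,0.037,0.032,0.005,0,0,0]]'
python3 -m pendant '[[-1,0.03,0.025,0.02,0,0,0],[-1,0.015,0.015,0.02,0,0,0],[-1,0,0,0,0,0,0],[-1,0,0,0,0,0,0]]'
python3 - <<'E'
from h import *
import cv2
go(.5735,-.192,.13,-.085)
t=capture('top');s=capture('side')
c=lambda im,x,y,w,h:cv2.resize(im[y:y+h,x:x+w,::-1],(400,300),interpolation=cv2.INTER_CUBIC)
cv2.imwrite('pics/m2.png',np.hstack([c(t,338,175,80,60),c(s,256,210,120,90)]))
E
```

```text
clock: 1.6
tcp_pos: [0.5289, -0.246, 0.2118]
tcp_rot: [[0.091, 0.996, -0.001], [0.996, -0.091, 0.0], [-0.0, -0.001, -1.0]]
contact_force: [0.1, -0.6, 0.2]
width: 0.0852
finger_force: 0.0
clock: 2.0
tcp_pos: [0.5714, -0.2063, 0.1715]
tcp_rot: [[0.09, 0.996, -0.002], [0.996, -0.09, 0.0], [0.0, -0.002, -1.0]]
contact_force: [-0.5, 0.1, 0.6]
width: 0.0855
finger_force: 0.0
t 2.0 tcp [ 0.5714 -0.2063  0.1715] phi -0.0900 tool d mm [14.4142  0.9253 41.506 ] F [-0.4904  0.0636  0.628 ] M [ 0.019  -0.0331 -0.0422] w 0.0855 q6 -0.37
rz deg -0.29
```

View pics/m2.png

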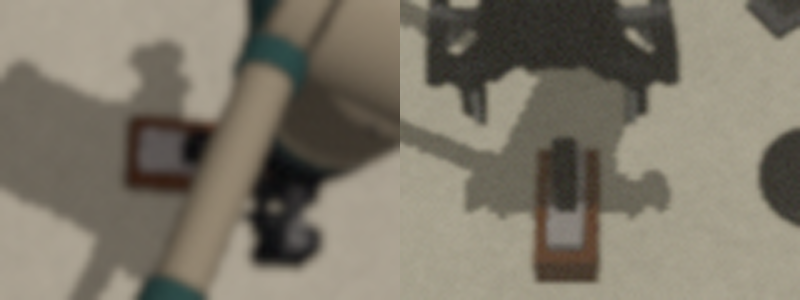

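The picture shows the open jaws straddling the handle (side, handle near (565,175) in the crop), centred on it in x. I'll descend.

```bash

python3 -m pendant '[[-1,0.014,0.001,0.0,0,0,-0.3],[-1,0,0,0.02,0,0,0],[-1,0,0,0.03,0,0,0],[-1,0,0,0.03,0,0,0],[-1,0,0,0.023,0,0,0],[-1,0,0,0,0,0,0],[-1,0,0,0,0,0,0]]'
python3 -c "
from h import *
go(.5735,-.192,.068,-.085)"
```

```text
clock: 2.8
tcp_pos: [0.5743, -0.1929, 0.0702]
tcp_rot: [[0.087, 0.996, 0.001], [0.996, -0.087, -0.0], [-0.0, 0.001, -1.0]]
contact_force: [0.8, -0.6, 0.8]
width: 0.0853
finger_force: 0.0
t 2.8 tcp [ 0.5743 -0.1929  0.0702] phi -0.0867 tool d mm [ 0.8563 -0.833   2.1669] F [ 0.8449 -0.6326  0.7632] M [-0.0436 -0.0364 -0.0157] w 0.0853 q6 -0.35
rz deg -0.10
```

```bash

python3 -m pendant '[[1,0.001,-0.001,0.002,0,0,0],[1,0,0,0,0,0,0],[1,0,0,0,0,0,0],[1,0,0,0,0,0,0],[1,0,0,0,0,0,0],[1,0,0,0,0,0,0],[1,0,0,0,0,0,0],[1,0,0,0,0,0,0]]'
python3 -c "
from h import *
go(.5735,-.192,.068,-.085)"
```

```text
clock: 3.6
tcp_pos: [0.5735, -0.1918, 0.0679]
tcp_rot: [[0.086, 0.996, 0.001], [0.996, -0.086, -0.001], [-0.0, 0.001, -1.0]]
contact_force: [-0.4, 0.5, 5.3]
width: 0.0155
finger_force: 59.2
t 3.6 tcp [ 0.5735 -0.1918  0.0679] phi -0.0860 tool d mm [-0.1663 -0.008  -0.1357] F [-0.3752  0.5209  5.3338] M [ 0.0791  0.0215 -0.0333] w 0.0155 q6 -0.35
rz deg -0.06
```

```bash

python3 -m pendant '[[1,0,0,-0.01,0,0,0],[1,0,0,-0.02,0,0,0],[1,0,0,-0.03,0,0,0],[1,0,0,-0.03,0,0,0],[1,0,0,-0.03,0,0,0],[1,0,0,-0.02,0,0,0],[1,0,0,0,0,0,0],[1,0,0,0,0,0,0]]'
python3 - <<'E'
from h import *
import cv2
go(.5495,.1725,.205,-.581)
t=capture('top');s=capture('side')
c=lambda im,x,y,w,h:cv2.resize(im[y:y+h,x:x+w,::-1],(400,300),interpolation=cv2.INTER_CUBIC)
cv2.imwrite('pics/m3.png',np.hstack([c(t,338,175,80,60),c(s,266,150,80,60)]))
E
```

```text
clock: 4.4
tcp_pos: [0.5726, -0.1914, 0.2067]
tcp_rot: [[0.086, 0.996, -0.001], [0.996, -0.086, 0.0], [0.0, -0.001, -1.0]]
contact_force: [-0.4, 0.2, -2.6]
width: 0.0156
finger_force: 58.7
t 4.4 tcp [ 0.5726 -0.1914  0.2067] phi -0.0861 tool d mm [360.5787 -54.3414   1.8302] F [-0.437   0.2473 -2.6398] M [0.0062 0.0081 0.0298] w 0.0156 q6 -0.35
rz deg 28.36
```

View pics/m3.png

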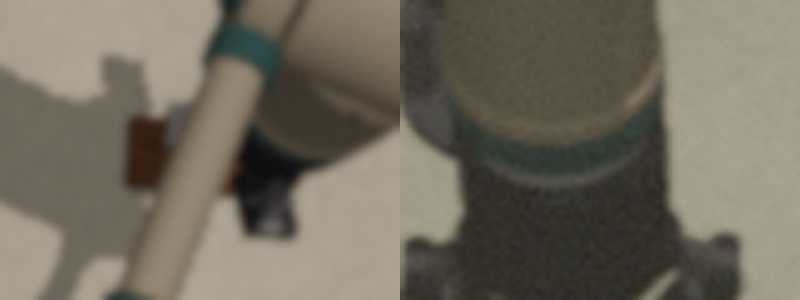

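The picture shows the spanner is lifted clear (grip width 15.6 mm, about -2.6 N), but the arm hides most of it in the top view. I'll carry it over the lens.

```bash

python3 -m pendant '[[1,0.03,-0.0045,0,0,0,0],[1,0.045,-0.0068,0,0,0,0],[1,0.045,-0.0068,0,0,0,0],[1,0.045,-0.0068,0,0,0,0],[1,0.045,-0.0068,0,0,0,0],[1,0.045,-0.0068,0,0,0,0],[1,0.045,-0.0068,0,0,0,0],[1,0.03,-0.0045,0,0,0,0]]'
python3 -m pendant '[[1,0.02,-0.003,0,0,0,0],[1,0.01,-0.001,0,0,0,0],[1,0,0,0,0,0,8.5],[1,0,0,0,0,0,8.5],[1,0,0,0,0,0,8.5],[1,0,0,0,0,0,2.9],[1,0,0,0,0,0,0],[1,0,0,0,0,0,0]]'
python3 - <<'E'
from h import *
import cv2
go(.5495,.1725,.190,-.581)
t=capture('top');s=capture('side')
c=lambda im,x,y,w,h:cv2.resize(im[y:y+h,x:x+w,::-1],(400,300),interpolation=cv2.INTER_CUBIC)
cv2.imwrite('pics/m4.png',np.hstack([c(t,208,175,96,72),c(s,240,80,96,72)]))
E
```

```text
clock: 5.3
tcp_pos: [0.5503, 0.1443, 0.2054]
tcp_rot: [[0.084, 0.996, -0.004], [0.996, -0.084, 0.001], [0.0, -0.004, -1.0]]
contact_force: [-0.3, 0.1, -2.1]
width: 0.0152
finger_force: 58.7
clock: 6.1
tcp_pos: [0.5503, 0.171, 0.2065]
tcp_rot: [[0.549, 0.836, -0.001], [0.836, -0.549, -0.001], [-0.001, -0.001, -1.0]]
contact_force: [-0.4, 0.9, -1.7]
width: 0.0152
finger_force: 58.5
t 6.1 tcp [0.5503 0.171  0.2065] phi -0.5812 tool d mm [ 0.8251 -1.4981 16.499 ] F [-0.3573  0.8739 -1.6606] M [ 0.0271  0.0368 -0.008 ] w 0.0152 q6 0.76
rz deg -0.01
```

View pics/m4.png

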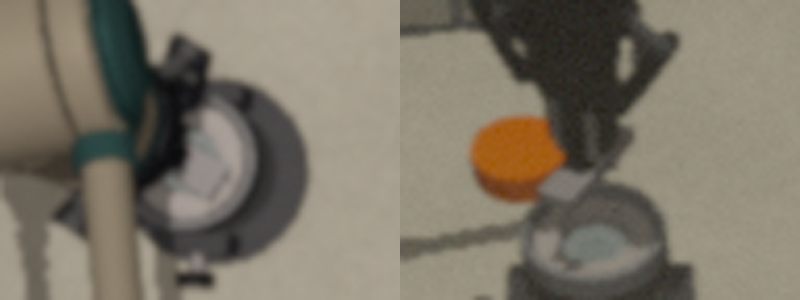

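The picture shows the bar over the lens mouth. In the side view its near end is at crop (560,187) and a hole is near (570,262). I'll lower the pins to just above the ring and compare pins with holes there.

```bash

python3 -m pendant '[[1,0.0008,-0.0015,0.01,0,0,0],[1,0,0,0.01,0,0,0],[1,0,0,0.005,0,0,0],[1,0,0,0.004,0,0,0],[1,0,0,0,0,0,0]]'
python3 - <<'E'
from h import *
import cv2
go(.5495,.1725,.190,-.581)
s=np.mean([capture('side').astype(float) for _ in range(6)],0).astype(np.uint8)
np.save('s5.npy',s)
cv2.imwrite('pics/m5.png',cv2.resize(s[110:155,258:318,::-1],(800,600),interpolation=cv2.INTER_CUBIC))
E
```

```text
clock: 6.7
tcp_pos: [0.5493, 0.1731, 0.1773]
tcp_rot: [[0.549, 0.836, -0.002], [0.836, -0.549, -0.0], [-0.001, -0.001, -1.0]]
contact_force: [-0.1, -0.0, -2.1]
width: 0.0153
finger_force: 58.5
t 6.7 tcp [0.5493 0.1731 0.1773] phi -0.5816 tool d mm [ -0.3482   0.4965 -12.6786] F [-0.1202 -0.0021 -2.0692] M [ 0.0216 -0.0432  0.0285] w 0.0153 q6 0.77
rz deg -0.03
```

View pics/m5.png

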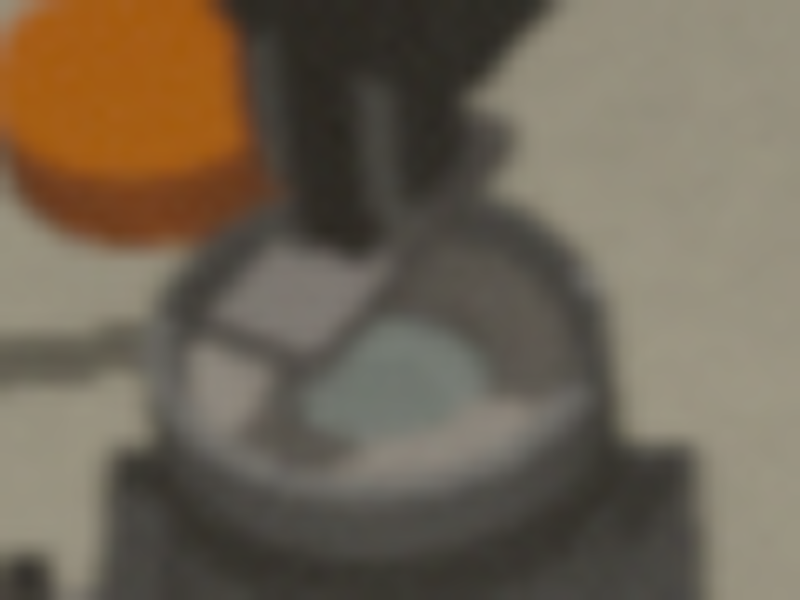

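The crop shows the near end of the bar's top face at about (215,310) and (308,342), and its long right edge running up to (395,262). The near hole lies in shadow near (295,455).

```bash
python3 - <<'E'
from h import *
o=bot.get_obs();R=o['tcp_rot'];p=o['tcp_pos']
f=lambda x,y:(258+(x+.5)/13.333-.5,110+(y+.5)/13.333-.5)
for z in(.149,):
  for q in((215,312),(308,342),(395,262),(285,247)):
    print(q,(R.T@(pt('side',*f(*q),z)-p))*1000)
# expected pixel of TCP-based points
c=calibration('side')
for d in((-38,12),(-38,-12),(-30,0),(0,0)):
    for z in (28,60):
        X=p+R@(np.array([d[0],d[1],z])/1000);k=c['R']@X+c['t'];u=c['fx']*k[0]/k[2]+c['cx'];v=c['fy']*k[1]/k[2]+c['cy']
        print(d,z,'crop',(u+.5-258)*13.33,(v+.5-110)*13.33)
E
```

```text
(215, 312) [-37.382  -12.3602  29.6303]
(308, 342) [-36.3816   7.9904  29.6442]
(395, 262) [-9.2979 11.2823 29.6607]
(285, 247) [-15.3872  -9.9966  29.6435]
(-38, 12) 28 crop 321.2257255160881 347.7789475845825
(-38, 12) 60 crop 334.98852106287444 469.46262229444085
(-38, -12) 28 crop 214.51636104512528 308.6325273824875
(-38, -12) 60 crop 230.50540463019007 430.4040899457525
(-30, 0) 28 crop 289.4313658076314 302.78167970873926
(-30, 0) 60 crop 303.78871942594026 424.6088865768343
(0, 0) 28 crop 369.4777894268658 209.3639271174334
(0, 0) 60 crop 381.9286185605863 331.51653598399434
```

```bash
python3 - <<'E'
from h import *
import cv2
for n,cs in(('top',((243,207.5),(260.4,218.4))),('side',((291.6,130),(279.6,144)))):
    g=cv2.imread(f'pics/{n}0.png',0).astype(float);P=[]
    for u,v in cs:
        x0,y0=int(round(u))-3,int(round(v))-3;w=g[y0:y0+7,x0:x0+7];b=np.median(w)
        print(n,x0,y0);print(w.astype(int))
        yy,xx=np.mgrid[y0:y0+7,x0:x0+7];k=np.clip(b-4-w,0,None)*(np.hypot(xx-u,yy-v)<2.6);P.append(pt(n,(k*xx).sum()/k.sum(),(k*yy).sum()/k.sum(),.112))
        print(P[-1])
    d=P[0]-P[1];print('mid',(P[0]+P[1])/2,np.linalg.norm(d),np.arctan2(d[1],d[0])-np.pi/2)
E
```

```text
top 240 205
[[ 92  98 121 136 144 148 150]
 [ 93 112 127 134 138 144 145]
 [106 126 130 130 136 140 136]
 [122 137 135 133 137 135 124]
 [134 144 142 140 137 129 113]
 [139 148 147 145 136 121 110]
 [141 150 150 147 136 116 113]]
[0.5688 0.2044 0.112 ]
top 257 215
[[126 131 135 141 148 152 153]
 [128 133 138 141 146 149 150]
 [132 137 141 140 141 144 146]
 [133 138 141 136 137 142 143]
 [137 143 145 139 141 145 140]
 [144 149 149 145 145 147 136]
 [151 154 153 151 148 142 128]]
[0.5357 0.1515 0.112 ]
mid [0.5522 0.178  0.112 ] 0.06241850107927005 -0.5598997339120397
side 289 127
[[110 103 104  96  85  84  81]
 [133 129 125 119 110 102  97]
 [136 133 126 123 122 124 121]
 [135 127 119 113 124 132 131]
 [120 123 123 125 131 134 139]
 [ 97 103 111 121 133 139 140]
 [ 93  92  96 105 119 131 137]]
[0.564  0.1931 0.112 ]
side 277 141
[[141 139 137 136 132 125 123]
 [139 138 139 136 132 134 129]
 [135 133 128 123 123 132 134]
 [125 125 112 108 115 127 131]
 [111 113 108 108 120 126 128]
 [ 88  95 103 107 113 112 117]
 [ 78  81  83  88  92  95  96]]
[0.5299 0.1405 0.112 ]
mid [0.5469 0.1668 0.112 ] 0.06269982598739421 -0.5742207227240356
```

```bash

python3 -m pendant '[[1,-0.0023,0.0005,0,0,0,0],[1,0,0,0.002,0,0,0],[1,0,0,0.002,0,0,0],[1,0,0,0.001,0,0,0],[1,0,0,0,0,0,0]]'
python3 -c "
from h import *
go(.5485,.171,.172,-.581)"
```

```text
clock: 7.5
tcp_pos: [0.5487, 0.1709, 0.173]
tcp_rot: [[0.55, 0.835, -0.001], [0.835, -0.55, -0.0], [-0.0, -0.0, -1.0]]
contact_force: [0.9, 0.3, -1.8]
width: 0.0152
finger_force: 58.5
t 7.5 tcp [0.5487 0.1709 0.173 ] phi -0.5818 tool d mm [-0.0223 -0.2428  0.9729] F [ 0.8962  0.3314 -1.8058] M [-0.0037 -0.0226 -0.0098] w 0.0152 q6 0.76
rz deg -0.04
```

```bash

for i in 1 2; do python3 -m pendant '[[1,0,0,0.001,0,0,0],[1,0,0,0.001,0,0,0],[1,0,0,0,0,0,0]]' | egrep 'pos|force'; done
python3 -c "
from h import *
go(.5485,.171,.172,-.581)"
```

```text
tcp_pos: [0.549, 0.1711, 0.1712]
contact_force: [-0.2, 0.6, -2.0]
finger_force: 58.6
tcp_pos: [0.549, 0.1711, 0.1692]
contact_force: [0.5, 1.8, -1.9]
finger_force: 58.6
t 8.1 tcp [0.549  0.1711 0.1692] phi -0.5818 tool d mm [-0.3665 -0.382  -2.7865] F [ 0.4802  1.7802 -1.9385] M [ 0.2215 -0.1272  0.0273] w 0.0160 q6 0.76
rz deg -0.04
```

```bash

python3 -m pendant '[[1,0.0006,0,0.001,0,0,0],[1,0,0,0.001,0,0,0],[1,0,0,0,0,0,0]]' | egrep 'pos|force'
python3 -c "
from h import *
go(.5485,.171,.172,-.581)"
python3 -m pendant '[[1,0.000,0,0.001,0,0,0],[1,0,0,0.001,0,0,0],[1,0,0,0,0,0,0]]' | egrep 'pos|force'
python3 -c "
from h import *
go(.5485,.171,.172,-.581)"
```

```text
tcp_pos: [0.5491, 0.1713, 0.167]
contact_force: [-0.3, 0.2, -1.6]
finger_force: 58.6
t 8.4 tcp [0.5491 0.1713 0.167 ] phi -0.5817 tool d mm [-0.6027 -0.2851 -4.9614] F [-0.2709  0.1664 -1.6273] M [ 0.0746 -0.0036 -0.0063] w 0.0151 q6 0.76
rz deg -0.04
tcp_pos: [0.5492, 0.1714, 0.1655]
contact_force: [-1.1, -0.9, 0.5]
finger_force: 58.8
t 8.7 tcp [0.5492 0.1714 0.1655] phi -0.5817 tool d mm [-0.684  -0.3501 -6.5407] F [-1.0887 -0.8918  0.5311] M [-0.0138  0.1042 -0.026 ] w 0.0154 q6 0.76
rz deg -0.04
```

The pins went 6.5 mm below the ring level, so they are seated in the holes. I'll ease up 1 mm and start turning, with at least 40° of travel still to go.

```bash

python3 -m pendant '[[1,0,0,-0.001,0,0,0],[1,0,0,0,0,0,1],[1,0,0,0,0,0,2],[1,0,0,0,0,0,2],[1,0,0,0,0,0,2],[1,0,0,0,0,0,2],[1,0,0,0,0,0,1],[1,0,0,0,0,0,0]]' | egrep 'pos|force'
python3 -c "
from h import *
go(.5492,.1714,.172,-.581)"
```

```text
tcp_pos: [0.5491, 0.1718, 0.1662]
contact_force: [-1.1, 1.5, -1.8]
finger_force: 58.5
t 9.5 tcp [0.5491 0.1718 0.1662] phi -0.7563 tool d mm [-0.2103  0.3247 -5.8071] F [-1.0561  1.5407 -1.8372] M [0.326  0.0006 0.1645] w 0.0156 q6 0.94
rz deg -10.04
```

```bash

python3 -m pendant '[[1,0,-0.0003,0,0,0,2],[1,0,0,0,0,0,2],[1,0,0,0,0,0,2],[1,0,0,0,0,0,2],[1,0,0,0,0,0,2],[1,0,0,0,0,0,2],[1,0,0,0,0,0,0]]' | egrep 'pos|force'
python3 -c "
from h import *
go(.5492,.1714,.172,-.581)"
python3 -m pendant '[[1,0,0,0,0,0,2],[1,0,0,0,0,0,2],[1,0,0,0,0,0,2],[1,0,0,0,0,0,2],[1,0,0,0,0,0,2],[1,0,0,0,0,0,0]]' | egrep 'pos|force'
python3 -c "
from h import *
go(.5492,.1714,.172,-.581)"
```

```text
tcp_pos: [0.5489, 0.172, 0.1662]
contact_force: [0.1, 0.7, -1.7]
finger_force: 58.5
t 10.2 tcp [0.5489 0.172  0.1662] phi -0.9653 tool d mm [-0.1091  0.6385 -5.7868] F [ 0.0936  0.7102 -1.6818] M [0.3632 0.056  0.1267] w 0.0155 q6 1.15
rz deg -22.02
tcp_pos: [0.5488, 0.1721, 0.1662]
contact_force: [-1.5, 3.5, -1.8]
finger_force: 58.6
t 10.8 tcp [0.5488 0.1721 0.1662] phi -1.1394 tool d mm [ 0.0756  0.8485 -5.8038] F [-1.47    3.4795 -1.7967] M [0.545  0.1134 0.1507] w 0.0154 q6 1.32
rz deg -31.99
```

```bash

python3 -m pendant '[[1,0,-0.0006,0,0,0,2],[1,0,0,0,0,0,2],[1,0,0,0,0,0,2],[1,0,0,0,0,0,1],[1,0,0,0,0,0,0]]' | egrep 'clock'
python3 -c "
from h import *
go(.5492,.1714,.172,-.581)"
python3 -m pendant '[[1,0,0,0,0,0,1],[1,0,0,0,0,0,1],[1,0,0,0,0,0,0]]' | egrep 'clock'
python3 -c "
from h import *
go(.5492,.1714,.172,-.581)"
```

```text
clock: 11.3
t 11.3 tcp [0.5487 0.1724 0.1662] phi -1.2616 tool d mm [ 0.1618  1.0918 -5.7741] F [-0.7282  1.7686 -1.2019] M [0.497  0.0783 0.1309] w 0.0155 q6 1.44
rz deg -39.00
clock: 11.6
t 11.6 tcp [0.5487 0.1724 0.1662] phi -1.2976 tool d mm [ 0.2048  1.0931 -5.7642] F [-0.4742  3.434  -2.425 ] M [0.6778 0.0493 0.107 ] w 0.0155 q6 1.48
rz deg -41.06
```

```bash

python3 -m pendant '[[1,0,-0.0003,0,0,0,1],[1,0,0,0,0,0,1],[1,0,0,0,0,0,0]]' | egrep 'clock'
python3 -c "
from h import *
go(.5492,.1714,.172,-.581)"
python3 -m pendant '[[1,0,0,0,0,0,1],[1,0,0,0,0,0,1],[1,0,0,0,0,0,0]]' | egrep 'clock'
python3 -c "
from h import *
go(.5492,.1714,.172,-.581)"
```

```text
clock: 11.9
t 11.9 tcp [0.5487 0.1725 0.1662] phi -1.3326 tool d mm [ 0.269   1.1946 -5.7569] F [-0.775   3.1563 -2.3103] M [0.5226 0.0175 0.1491] w 0.0153 q6 1.52
rz deg -43.07
clock: 12.2
t 12.2 tcp [0.5486 0.1726 0.1663] phi -1.3676 tool d mm [ 0.312   1.2421 -5.72  ] F [-0.7112  2.8488 -2.4981] M [0.5592 0.0174 0.131 ] w 0.0155 q6 1.55
rz deg -45.07
```

```bash
sed -i "s/'q6/'tau6 %.3f'%o['tau'][5],'q6/" h.py; python3 -c "
from h import *
go(.5492,.1714,.172,-.581)"
```

```text
t 12.2 tcp [0.5486 0.1726 0.1663] phi -1.3676 tool d mm [ 0.312   1.2421 -5.72  ] F [-0.7112  2.8488 -2.4981] M [0.5592 0.0174 0.131 ] w 0.0155 tau6 0.224 q6 1.55
rz deg -45.07
```

```bash

python3 -m pendant '[[1,0,-0.0004,0,0,0,1],[1,0,0,0,0,0,1],[1,0,0,0,0,0,0]]' | egrep 'clock'
python3 -c "
from h import *
go(.5492,.1714,.172,-.581)"
python3 -m pendant '[[1,0,0,0,0,0,1],[1,0,0,0,0,0,1],[1,0,0,0,0,0,0]]' | egrep 'clock'
python3 -c "
from h import *
go(.5492,.1714,.172,-.581)"
```

```text
clock: 12.5
t 12.5 tcp [0.5486 0.1727 0.1663] phi -1.4024 tool d mm [ 0.3493  1.4094 -5.7355] F [-0.1165  1.9736 -2.1369] M [ 0.4149 -0.0274  0.1147] w 0.0152 tau6 0.223 q6 1.59
rz deg -47.06
clock: 12.8
t 12.8 tcp [0.5486 0.1728 0.1663] phi -1.4374 tool d mm [ 0.3895  1.4248 -5.7449] F [-0.7041  1.4671 -2.9068] M [ 0.407  -0.0364  0.1805] w 0.0160 tau6 0.221 q6 1.62
rz deg -49.07
```

```bash

for i in 1 2; do python3 -m pendant '[[1,0,0,0,0,0,1],[1,0,0,0,0,0,1],[1,0,0,0,0,0,0]]' | egrep 'clock'
python3 -c "
from h import *
go(.5492,.1714,.172,-.581)"; done
```

```text
clock: 13.1
t 13.1 tcp [0.5486 0.1728 0.1663] phi -1.4724 tool d mm [ 0.4455  1.467  -5.723 ] F [-0.472   0.9603 -2.62  ] M [ 0.3759 -0.09    0.1538] w 0.0155 tau6 0.221 q6 1.66
rz deg -51.07
clock: 13.4
t 13.4 tcp [0.5486 0.1729 0.1663] phi -1.5073 tool d mm [ 0.5019  1.5098 -5.7161] F [ 1.1667  1.1907 -3.6609] M [ 0.3476 -0.1094  0.1474] w 0.0153 tau6 0.222 q6 1.69
rz deg -53.07
```

```bash

for i in 1 2; do python3 -m pendant '[[1,0,0,0,0,0,1],[1,0,0,0,0,0,1],[1,0,0,0,0,0,0]]' | egrep 'clock'
python3 -c "
from h import *
go(.5492,.1714,.172,-.581)"; done
```

```text
clock: 13.7
t 13.7 tcp [0.5486 0.1729 0.1663] phi -1.5421 tool d mm [ 0.5516  1.5342 -5.7423] F [-0.5135  2.1734 -2.0042] M [ 0.3648 -0.1041  0.1756] w 0.0154 tau6 0.222 q6 1.73
rz deg -55.07
clock: 14.0
t 14.0 tcp [0.5486 0.1729 0.1663] phi -1.5771 tool d mm [ 0.6196  1.5352 -5.7176] F [ 0.3491  2.3502 -2.4146] M [ 0.4145 -0.0773  0.1735] w 0.0153 tau6 0.222 q6 1.76
rz deg -57.07
```

```bash

for i in 1 2; do python3 -m pendant '[[1,0,0,0,0,0,1],[1,0,0,0,0,0,1],[1,0,0,0,0,0,0]]' | egrep 'clock'
python3 -c "
from h import *
go(.5492,.1714,.172,-.581)"; done
```

```text
clock: 14.3
t 14.3 tcp [0.5486 0.173  0.1663] phi -1.6118 tool d mm [ 0.6484  1.5585 -5.682 ] F [ 0.0709  1.9104 -3.2275] M [ 0.5205 -0.1089  0.2588] w 0.0153 tau6 0.336 q6 1.80
rz deg -59.06
clock: 14.6
t 14.6 tcp [0.5486 0.173  0.1663] phi -1.6466 tool d mm [ 0.7148  1.5622 -5.7009] F [ 1.2404  2.6777 -3.5522] M [ 0.6135 -0.1033  0.3922] w 0.0152 tau6 0.463 q6 1.83
rz deg -61.06
```

The torque is rising at the hard end and reads about 0.39 N m. I'll add a slight nip.

```bash

python3 -m pendant '[[1,0,0,0,0,0,0.4],[1,0,0,0,0,0,0],[1,0,0,0,0,0,0]]' | egrep 'clock'
python3 -c "
from h import *
go(.5492,.1714,.172,-.581)"
```

```text
clock: 14.9
t 14.9 tcp [0.5486 0.173  0.1663] phi -1.6533 tool d mm [ 0.733   1.5348 -5.6936] F [ 0.8251  3.7618 -2.5709] M [ 0.6906 -0.1175  0.362 ] w 0.0155 tau6 0.412 q6 1.84
rz deg -61.44
```

```bash

python3 -m pendant '[[1,0,0,0,0,0,0.4],[1,0,0,0,0,0,0.4],[1,0,0,0,0,0,0]]' | egrep 'clock'
python3 - <<'E'
from h import *
go(.5492,.1714,.172,-.581)
m=[bot.get_obs()['wrist_torque'][2]]
for i in range(6): capture('side');m.append(bot.get_obs()['wrist_torque'][2])
print(np.array(m),np.mean(m))
go(.5492,.1714,.172,-.581)
E
```

```text
clock: 15.2
t 15.2 tcp [0.5486 0.173  0.1663] phi -1.6674 tool d mm [ 0.7753  1.5258 -5.7361] F [ 1.1188  3.2904 -2.1506] M [ 0.7029 -0.0983  0.4815] w 0.0153 tau6 0.494 q6 1.85
rz deg -62.25
[0.4815 0.4609 0.4761 0.4698 0.5402 0.4619 0.4578] 0.4783113769442199
t 15.5 tcp [0.5486 0.173  0.1663] phi -1.6673 tool d mm [ 0.7772  1.5219 -5.7098] F [ 1.0778  3.1084 -2.2301] M [ 0.777  -0.0663  0.4578] w 0.0155 tau6 0.463 q6 1.85
rz deg -62.24
```

```bash

python3 -m pendant '[[1,0,0,0,0,0,-2],[1,0,0,0,0,0,-2],[1,0,0,0,0,0,-2],[1,0,0,0,0,0,0]]' | egrep 'clock'
python3 -c "
from h import *
go(.5492,.1714,.172,-.581)"
python3 -m pendant '[[1,0,0,0,0,0,-1],[1,0,0,0,0,0,-1],[1,0,0,0,0,0,0]]' | egrep 'clock'
python3 -c "
from h import *
go(.5492,.1714,.172,-.581)"
```

```text
clock: 15.9
t 15.9 tcp [0.5486 0.1727 0.1663] phi -1.5636 tool d mm [ 0.6063  1.2833 -5.6771] F [ 0.3272  2.6906 -2.1025] M [ 0.5831 -0.0778  0.1031] w 0.0152 tau6 -0.067 q6 1.75
rz deg -56.30
clock: 16.2
t 16.2 tcp [0.5486 0.1723 0.1663] phi -1.5276 tool d mm [ 0.5791  0.9312 -5.7247] F [ 0.0666  1.0401 -2.1558] M [ 0.2016 -0.1034  0.0449] w 0.0151 tau6 -0.050 q6 1.71
rz deg -54.24
```

```bash

python3 -m pendant '[[1,0,0,0,0,0,-1.0],[1,0,0,0,0,0,-0.8],[1,0,0,0,0,0,0]]' | egrep 'clock'
python3 -c "
from h import *
go(.5492,.1714,.172,-.581)"
```

```text
clock: 16.5
t 16.5 tcp [0.5483 0.1725 0.1662] phi -1.4960 tool d mm [ 0.7762  1.1899 -5.8208] F [-0.272  -1.0372 -1.6742] M [ 0.0094  0.0237 -0.0141] w 0.0156 tau6 -0.064 q6 1.68
rz deg -52.42
```

Unloaded. I'll lift straight up.

```bash

python3 -m pendant '[[1,0,0,-0.002,0,0,0],[1,0,0,-0.003,0,0,0],[1,0,0,-0.005,0,0,0],[1,0,0,-0.01,0,0,0],[1,0,0,-0.01,0,0,0],[1,0,0,-0.01,0,0,0],[1,0,0,0,0,0,0],[1,0,0,0,0,0,0]]'
python3 - <<'E'
from h import *
import cv2
go(.5735,-.1918,.205,-.086)
s=np.mean([capture('side').astype(float) for _ in range(4)],0).astype(np.uint8)
t=np.mean([capture('top').astype(float) for _ in range(4)],0).astype(np.uint8)
c=lambda im,x,y,w,h:cv2.resize(im[y:y+h,x:x+w,::-1],(400,300),interpolation=cv2.INTER_CUBIC)
cv2.imwrite('pics/m6.png',np.hstack([c(t,220,180,80,60),c(s,248,90,80,60)]))
E
```

```text
clock: 17.3
tcp_pos: [0.5487, 0.1729, 0.2068]
tcp_rot: [[0.997, 0.074, 0.001], [0.074, -0.997, 0.0], [0.001, 0.0, -1.0]]
contact_force: [-0.9, 0.3, -1.3]
width: 0.0154
finger_force: 58.8
t 17.3 tcp [0.5487 0.1729 0.2068] phi -1.4962 tool d mm [ -2.4458 365.5288   1.8138] F [-0.89    0.3479 -1.2867] M [-0.0397  0.0679 -0.0056] w 0.0154 tau6 0.000 q6 1.68
rz deg -80.80
```

View pics/m6.png

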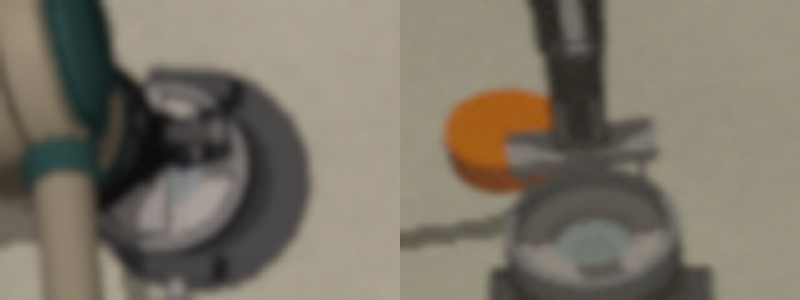

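The picture shows the spanner clear of the mouth, level and gripped (bar in the side crop from (510,150) to (655,150)). I'll carry it back to the rest.

```bash

python3 -m pendant '[[1,0,0.03,0,0,0,0],[1,0,0.045,0,0,0,0],[1,0,0.045,0,0,0,0],[1,0,0.045,0,0,0,0],[1,0,0.045,0,0,0,0],[1,0,0.045,0,0,0,0],[1,0,0.045,0,0,0,0],[1,-0.002,0.035,0,0,0,0]]' | egrep 'pos'
python3 -m pendant '[[1,0,0.02,0,0,0,0],[1,0,0.01,0,0,0,0],[1,0,0,0,0,0,-8.5],[1,0,0,0,0,0,-8.5],[1,0,0,0,0,0,-8.5],[1,0,0,0,0,0,-8.5],[1,0,0,0,0,0,-8.5],[1,0,0,0,0,0,-8.5]]' | egrep 'pos'
python3 -m pendant '[[1,0,0,0,0,0,-8.5],[1,0,0,0,0,0,-8.5],[1,0,0,0,0,0,-8.5],[1,0,0,0,0,0,-4.3],[1,0,0,0,0,0,0],[1,0,0,0,0,0,0]]' | egrep 'pos'
python3 -c "
from h import *
go(.5735,-.1918,.11,-.086)"
```

```text
tcp_pos: [0.5717, -0.1642, 0.2062]
tcp_pos: [0.5738, -0.1894, 0.2063]
tcp_pos: [0.5738, -0.19, 0.2063]
t 19.9 tcp [ 0.5738 -0.19    0.2063] phi -0.0864 tool d mm [-1.8373 -0.1274 96.3002] F [ 1.0351  0.7234 -1.7499] M [-0.0473 -0.0024  0.028 ] w 0.0154 tau6 -0.017 q6 -0.35
rz deg -0.02
```

```bash

python3 -m pendant '[[1,-0.0018,0,0.02,0,0,0],[1,0,0,0.03,0,0,0],[1,0,0,0.03,0,0,0],[1,0,0,0.016,0,0,0],[1,0,0,0.01,0,0,0],[1,0,0,0.005,0,0,0],[1,0,0,0,0,0,0]]' | egrep 'pos|contact'
python3 -c "
from h import *
go(.5735,-.1918,.068,-.086)"
```

```text
tcp_pos: [0.5737, -0.1929, 0.0952]
contact_force: [-0.1, 0.3, -1.2]
t 20.6 tcp [ 0.5737 -0.1929  0.0952] phi -0.0862 tool d mm [ 1.0674 -0.3306 27.2314] F [-0.079   0.3334 -1.1688] M [ 0.0478  0.0546 -0.0016] w 0.0157 tau6 0.004 q6 -0.35
rz deg -0.01
```

```bash

python3 -m pendant '[[1,0.001,-0.0003,0.004,0,0,0],[1,0,0,0.004,0,0,0],[1,0,0,0,0,0,0]]' | egrep 'pos|contact'
python3 -m pendant '[[1,0,0,0.006,0,0,0],[1,0,0,0.006,0,0,0],[1,0,0,0.004,0,0,0],[1,0,0,0.002,0,0,0],[1,0,0,0,0,0,0]]' | egrep 'pos|contact'
python3 -c "
from h import *
go(.5735,-.1918,.068,-.086)"
```

```text
tcp_pos: [0.5732, -0.1919, 0.0873]
contact_force: [-0.2, 0.8, -2.6]
tcp_pos: [0.5731, -0.192, 0.0688]
contact_force: [0.2, -0.1, -2.6]
t 21.4 tcp [ 0.5731 -0.192   0.0688] phi -0.0861 tool d mm [0.1824 0.3704 0.7711] F [ 0.1524 -0.105  -2.6024] M [0.0609 0.0253 0.0152] w 0.0152 tau6 0.000 q6 -0.35
rz deg -0.00
```

```bash

python3 -m pendant '[[1,0,0,0.001,0,0,0],[1,0,0,0,0,0,0]]' | egrep 'pos|contact'
python3 -m pendant '[[1,0,0,0.0005,0,0,0],[1,0,0,0,0,0,0]]' | egrep 'pos|contact'
```

```text
tcp_pos: [0.5735, -0.1921, 0.0684]
contact_force: [0.0, 0.2, -2.4]
tcp_pos: [0.5735, -0.1921, 0.0679]
contact_force: [-0.2, -0.1, -2.1]
```

```bash

for i in 1 2; do python3 -m pendant '[[1,0,0,0.0005,0,0,0],[1,0,0,0,0,0,0]]' | egrep 'pos|contact';done
```

```text
tcp_pos: [0.5734, -0.1921, 0.0679]
contact_force: [-0.6, 0.6, 2.3]
tcp_pos: [0.5734, -0.192, 0.0679]
contact_force: [-1.1, 1.4, 5.7]
```

The bar is seated on the rest. I'll release it and then rise.

```bash

python3 -m pendant '[[-1,0,0,-0.0005,0,0,0],[-1,0,0,0,0,0,0],[-1,0,0,0,0,0,0],[-1,0,0,0,0,0,0],[-1,0,0,0,0,0,0],[-1,0,0,0,0,0,0],[-1,0,0,0,0,0,0]]' | egrep 'pos|contact|width'
python3 -m pendant '[[-1,0,0,-0.02,0,0,0],[-1,0,0,-0.03,0,0,0],[-1,0,0,-0.04,0,0,0],[-1,0,0,-0.04,0,0,0],[-1,-0.04,0,-0.02,0,0,0],[-1,-0.045,0,0,0,0,0],[-1,-0.045,0,0,0,0,0],[-1,-0.04,0,0,0,0,0]]' | egrep 'pos|contact|width'
python3 -m pendant '[[-1,-0.04,-0.02,0,0,0,0],[-1,-0.04,-0.02,0,0,0,0],[-1,0,-0.03,0,0,0,0],[-1,0,-0.03,0,0,0,0],[-1,0,0,0,0,0,0],[-1,0,0,0,0,0,0]]' | egrep 'pos|contact|width'
python3 - <<'E'
import cv2
from h import *
t=capture('top');s=capture('side')
c=lambda im,x,y,w,h:cv2.resize(im[y:y+h,x:x+w,::-1],(400,300),interpolation=cv2.INTER_CUBIC)
cv2.imwrite('pics/m7.png',np.vstack([np.hstack([c(t,354,187,48,36),c(s,266,240,80,60)]),np.hstack([c(t,0,0,640,400),c(s,0,0,640,400)])]))
E
```

```text
tcp_pos: [0.5734, -0.1921, 0.0673]
contact_force: [0.1, 0.5, -0.1]
width: 0.0857
tcp_pos: [0.5585, -0.3633, 0.2178]
contact_force: [0.7, 0.4, -0.0]
width: 0.0855
tcp_pos: [0.452, -0.4327, 0.2176]
contact_force: [0.5, 0.4, -0.7]
width: 0.0853
```

View pics/m7.png

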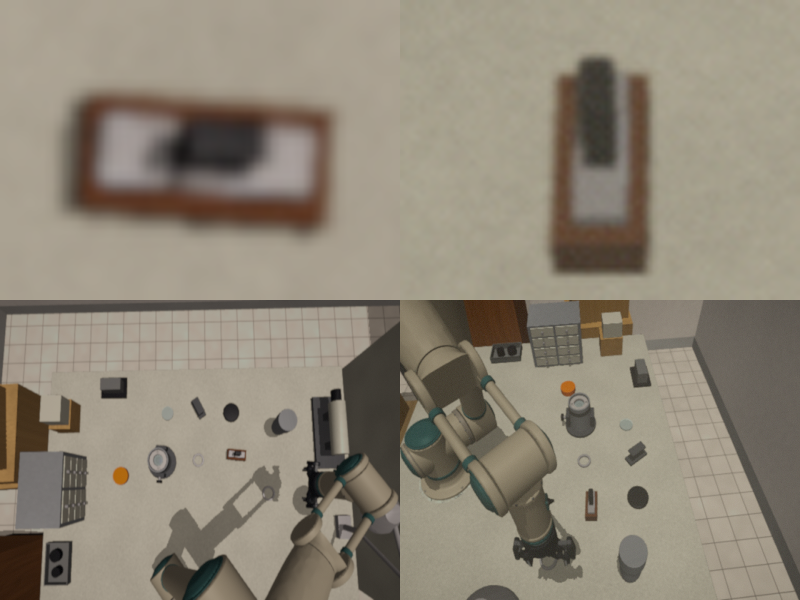

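The picture shows the spanner lying in the rest as at the start, its bar flat (top crop, bar centre near (206,155)). The bystanders in view are where they were, apart from mount_ring_b, which the gripper hides. I'll hand in the job.

```bash
python3 -c "
from workcell import bot
print(bot.job_done(), bot.get_obs()['clock'])"
```

```text
the job is handed in; nothing more can be done
the job is handed in; nothing more can be done
```

I turned the ring to its hard end and nipped it up to about 0.4–0.48 N m (wrist reading; running drag about 0.15), put the spanner back flat in its rest with the pins in the slot, let go of it, and handed the job in at about 24 s.

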